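Seat a nested pair of lids on a canister and take off the cover alone

ROBOT

A 6-joint arm with a two-finger parallel gripper is mounted at the origin on a cart in front of the work surface, level with it; the furniture and walls round the work are solid. World frame = base frame: x ahead of the robot, y to its left, z up, the work surface at z = 0. Lengths are in m, angles in rad, forces in N, time in s.
With the tool pointing down it reaches from about 0.3 to 1 m from the base axis. Payload 5.1 kg.
Tool frame: the origin (TCP) lies midway between the tips of the shut fingers; the grasp point (between the pads) lies 19 mm behind it; z points along the fingers, y is the line along which they close (so a half turn about z gives the same grasp; the last joint's range is limited). The gripper opens to 95 mm and grips with 3 to 60 N. Pads are 20 mm wide; open, the fingers measure 119 mm over their backs; the gripper's body (75 mm by 180 mm) begins 59 mm behind the grasp point.
Start: joints at [-1.33, 0.124, 1.65, -0, 1.367, -0.083], TCP at [0.207, -0.616, 0.215] pointing down, gripper open.
Joint ranges: [-2.61, 2.61], [-1.02, 2.33], [0.03, 2.71], [-1.35, 4.49], [0.32, 2.68], [-2.91, 2.91]. Speed limits (rad/s): [2.57, 2.57, 3.14, 3.14, 3.14, 3.14].

INTERFACE

Orientations are given as a unit quaternion [w, x, y, z].
In Python, from plant import env gives the robot as it stands.
- The arm moves only by the tool servo_tool, never from a script. Its argument "deltas" is a list of rows, each a list of 4 numbers: the shift along the tool's x, y, z in m, then the turn about the tool's z in rad. In form: [[tx, ty, tz, yaw], ...]. A call has 1 to 20 rows; each row shifts and turns the commanded pose from where the row before left it, along the tool's axes as they then stand; what a row does not reach is not made up. A row lasts 1/8 s, in which the tool goes at most 62.5 mm and 10.7 degrees, less where a joint would pass 70% of its speed; a pose out of reach is approached as far as the arm can. A call with a gripper value outside its range is refused whole. "grip" is the opening in per cent of the stroke, from 0 (shut) to 100 (fully open), set as the call begins (left out, the last holds). The fingers move at their own pace and stop on an object; the grip force is fixed at half the most. Time passes only in rows, so rows that do not move let the fingers close. It gives the time, the measured TCP pose, the force, the opening and the grip force at its end, in the units of the state.
- env.get_state(): the state, without advancing time (a new reading comes with each control period).
- env.grab_frame(name): name is "side" or "top"; returns a dict with "color" (384x512x3 uint8, blue, green, red), "fx", "fy", "cx", "cy" (pixels), "distortion" ([k1, k2, p1, p2, k3] as OpenCV has them; the pictures are not rectified), "extrinsics" (4x4, takes a point from camera to world coordinates). Camera axes: x right, y up, looking along -z (the intrinsics and any distortion apply to the point x, -y, -z); pixel columns grow to the right and rows downward; lengths in m; the calibration is good to about 2 mm. A picture is of the moment at which its call begins. There is no depth.
- env.finish_job(): hands the job in; it is judged then, once.
The state is a dict: "t": time; "joint_pos": joint angles; "dq": joint speeds; "tau": joint torques, N m; "position": TCP position; "orientation": TCP orientation; "ft_force": force on the tool from outside, world axes, zero at the start; "wrist_torque": the same for the moment, N m; "width": finger opening in m; "grip_force": force on a finger pad.
Only numpy, scipy, OpenCV 4.12 (cv2) and the standard library are available. Lean on these libraries where they do the work, as an engineer would, in place of code of your own. Each camera call takes 0.05 s, during which the arm holds its last target. There are 200 camera calls.

TASK

Get the taller of the two open metal canisters ready for serving: pick up the nested pair of lids by the inner lid's stem, which sticks up through the cover's collar, lower both together gently onto that canister until the inner lid is fully seated in its mouth, and let go. Then take the cover alone by its collar and lift it straight up until it is well clear of the stem, leaving the inner lid seated and undisturbed, and finish while holding the cover still and level in the gripper, above the canister. Do not take the pair apart anywhere else, and leave both canisters and everything else where they stand.

Things in the scene. Friction and masses are not known exactly. Their poses are not given: they have to be found in the camera images.
- inner_lid: inner lid, plain steel, 0.25 kg. From below: round plug 96 mm across, 20 mm deep (foot chamfered to 89 mm); flange 110 mm across, 4 mm thick, that stops on a canister's rim; upright round stem 16 mm across ending 90 mm above the origin. Origin: centre of the plug's underside, z up. It stands on its plug with the cover resting on its flange. Seated, its origin is 70 mm above the tall canister's
- stem_tip (a point): top of the inner lid's stem, 90 mm above the inner lid's origin; with the cover on, the uppermost 28 mm of the stem stand free above the collar
- cover: cover (outer lid), plain steel, 0.20 kg, loose on the inner lid's flange: round flat lid 130 mm across, skirt hanging 16 mm (124 mm inside), top 4 mm thick, upright collar in its middle, 42 mm across, 20 to 54 mm above the origin, with a 21 mm hole right through for the stem. Origin: centre of the skirt's lower edge, 8 mm above the inner lid's when nested; z up. It clears the stem after 82 mm of lift
- collar_top (a point): centre of the collar's top end, 54 mm above the cover's origin
- tall_can: the tall canister, open-topped plain aluminium, 110 mm outside diameter, 102 mm inside (3 mm of play round the plug), 90 mm tall, loose, 1.8 kg, empty. Origin: centre of its underside; z up
- tall_can_rim (a point): centre of the tall canister's mouth, level with the rim, 90 mm above its origin
- short_can: the short canister, same diameters and metal but only 55 mm tall; not to be used. Origin: centre of its underside. The two canisters stand side by side in either order
- tape_roll: bystander: roll of tape lying flat, 98 mm across, 25 mm tall; origin under its centre
- timer: bystander: wind-up kitchen timer, 64 mm across, 49 mm tall; origin under its centre
- bowl: bystander: small white porcelain bowl, 86 mm across, 51 mm tall; origin under its centre
- spice_jar: bystander: glass spice jar with cap, 45 mm across, 100 mm tall; origin under its centre
- spoon: bystander: steel spoon lying flat, 188 mm long, 15 mm tall; origin under its centre

How it is judged:
On the way, in this order (a step that is already met when the one before it is completed fails the run):
1. the nested pair is lifted off the table together (height (world z) of inner_lid above 0.03 m and z of cover in the frame of inner_lid between 0.004 and 0.0125 m and horizontal distance between cover and inner_lid below 0.008 m), for 0.2 s.
2. the pair is seated on the tall canister, still nested, and the gripper has let go of the inner lid (z of inner_lid in the frame of tall_can between 0.066 and 0.0735 m and horizontal distance between inner_lid and tall_can below 0.006 m and angle between the z axis of inner_lid and the z axis of tall_can, either way round below 0.05 rad and z of cover in the frame of inner_lid between 0.004 and 0.0125 m and horizontal distance between cover and inner_lid below 0.008 m and contact force between the fingers and inner_lid below 0.2 N), for 0.2 s.
At the end, for the whole second after the job is handed in: Cover gripped (over 1 N), still, level to 0.2 rad, within 50 mm of the tall canister's axis, lower edge 168 mm above its foot, touching nothing else; inner lid seated (within 3.5 mm of height, 6 mm of axis), still, untouched; canisters within 20 mm, bystanders within 30 mm of their starts (z of inner_lid in the frame of tall_can between 0.066 and 0.0735 m and horizontal distance between inner_lid and tall_can below 0.006 m and angle between the z axis of inner_lid and the z axis of tall_can, either way round below 0.05 rad and linear speed of inner_lid below 0.01 m/s and distance of each of tall_can, short_can from where it was at the start of the episode below 0.02 m and angle between each of tall_can, short_can's own z axis and vertical below 0.05 rad and z of cover in the frame of tall_can above 0.168 m and horizontal distance between cover and tall_can below 0.05 m and angle between cover's own z axis and vertical below 0.2 rad and linear speed of cover below 0.02 m/s and contact force between the fingers and cover above 1 N and contact force between cover and inner_lid below 0.05 N and contact force between cover and tall_can below 0.05 N and contact force between the fingers and inner_lid below 0.1 N and distance of each of tape_roll, timer, bowl, spice_jar, spoon from where it was at the start of the episode below 0.03 m); the arm keeps its last pose, push and grip.
It fails at once if the cover comes off the inner lid (over 20 mm) while the inner lid is not seated in the tall canister (z of cover in the frame of inner_lid above 0.028 m and not (z of inner_lid in the frame of tall_can between 0.066 and 0.0735 m and horizontal distance between inner_lid and tall_can below 0.006 m and angle between the z axis of inner_lid and the z axis of tall_can, either way round below 0.05 rad)).
It fails at once if the inner lid is dropped onto the canister (faster than 0.4 m/s within 30 mm of its seat) (horizontal distance between inner_lid and tall_can below 0.05 m and z of inner_lid in the frame of tall_can below 0.1 m and linear speed of inner_lid above 0.4 m/s).
It fails at once if the inner lid is pressed onto the canister with more than 60 N (contact force between inner_lid and tall_can above 60 N).
It fails at once if a canister is pushed more than 20 mm or tipped (not (distance of each of tall_can, short_can from where it was at the start of the episode below 0.02 m and angle between each of tall_can, short_can's own z axis and vertical below 0.05 rad)).
It fails at once if a bystander is moved more than 30 mm (distance of any of tape_roll, timer, bowl, spice_jar, spoon from where it was at the start of the episode above 0.03 m).
It also fails if it takes over 48 s, if anything falls off the work surface, if the arm or the gripper's body presses on something with over 40 N, if the wrist force passes 120 N, or if a joint passes its speed limit or range.

## Working session

There is one attempt and no reset: what is moved stays moved. The work goes in short steps, Python scripts to look and compute and a tool call to move; the robot and the scene stay as the last step left them, time stands still between calls to the robot, and variables do not carry over. Pictures are saved under pics/ and viewed, at most 10 in all, crops included, and the job is handed in when it is done.

Besides the shell and the picture viewer there is one more tool, called after "Emit:" as name(argument=value, ...), one argument or row to a line, values as JSON. servo_tool: Moves the arm, as the interface text tells. Its arguments: {"type":"object","properties":{"deltas":{"type":"array"},"grip":{"type":"number"}},"required":["deltas"]}

```bash
mkdir -p pics; cat > h.py <<'E'
import numpy as np, cv2, pickle
from plant import env
def grab(n,tag):
    f=env.grab_frame(n); cv2.imwrite(f'pics/{tag}.png',f['color']); pickle.dump(f,open(f'{tag}.pkl','wb')); return f
def K(f): return np.array([[f['fx'],0,f['cx']],[0,f['fy'],f['cy']],[0,0,1.]]),np.array(f['distortion'],float)
def ray(f,u,v):
    k,d=K(f); p=cv2.undistortPoints(np.array([[[u,v]]],float),k,d)[0,0]
    E=np.array(f['extrinsics']); return E[:3,3],E[:3,:3]@np.array([p[0],-p[1],-1])
def atz(f,u,v,z):
    o,d=ray(f,u,v); return o+d*(z-o[2])/d[2]
def proj(f,P):
    k,d=K(f);E=np.array(f['extrinsics']); c=(np.atleast_2d(P)-E[:3,3])@E[:3,:3]; c=c*[1,-1,-1]
    return cv2.projectPoints(c,np.zeros(3),np.zeros(3),k,d)[0][:,0]
E
python3 - <<'E'
from h import *
for n in('side','top'):
    f=grab(n,n+'0'); print(n,np.round(f['extrinsics'],3).tolist(),f['fx'])
a=[cv2.imread(f'pics/{n}0.png') for n in('side','top')]
for n,i in zip(('side','top'),a): cv2.imwrite(f'pics/{n}0b.png',cv2.resize(i,(800,600),interpolation=2))
s=env.get_state();print(s)
E
```

```text
side [[0.997, 0.036, -0.075, 0.476], [-0.083, 0.474, -0.877, -0.905], [0.004, 0.88, 0.475, 0.588], [0.0, 0.0, 0.0, 1.0]] 398.5338445726313
top [[-0.055, 0.977, -0.207, 0.294], [-0.998, -0.055, 0.006, 0.018], [-0.006, 0.207, 0.978, 1.229], [0.0, 0.0, 0.0, 1.0]] 491.15573524937844
{'t': 0.1, 'joint_pos': array([-1.32957928e+00,  1.24476324e-01,  1.65153383e+00, -6.41185863e-05,
        1.36752243e+00, -8.26012516e-02]), 'dq': array([ 0.00082366, -0.00156901, -0.0040839 ,  0.00075065, -0.00235691,
       -0.00023698]), 'tau': array([ 4.40291878e-04, -4.18879724e+01, -3.61096966e+01,  7.76586751e-02,
        4.61254455e-02, -8.32311321e-05]), 'position': array([ 0.20663563, -0.61565897,  0.21348854]), 'orientation': array([-9.64427913e-04,  9.86919809e-01,  1.61209023e-01, -1.08139433e-04]), 'ft_force': array([ 0.57482431, -0.76080341, -0.15643326]), 'wrist_torque': array([-0.00258863, -0.00053357,  0.06581002]), 'grip_force': 0.0, 'width': 0.09528127120169567}
```

View pics/top0b.png

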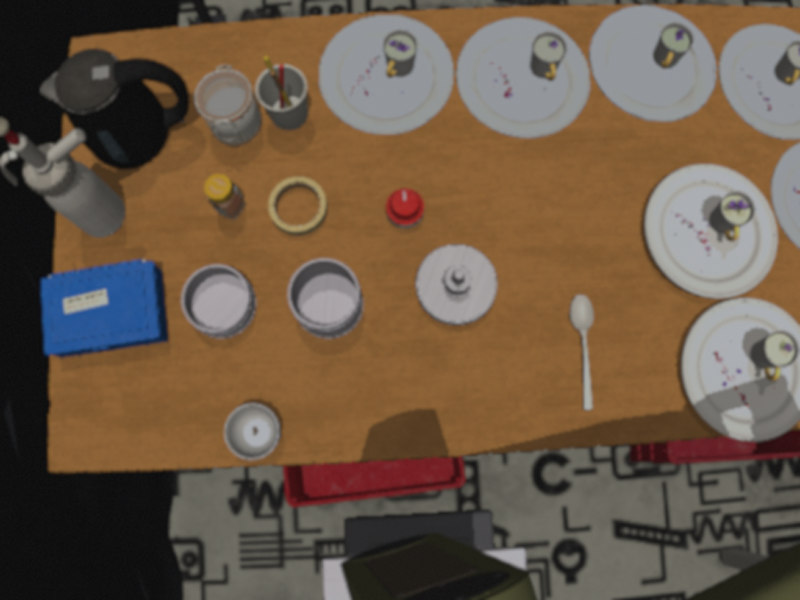

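View pics/side0b.png

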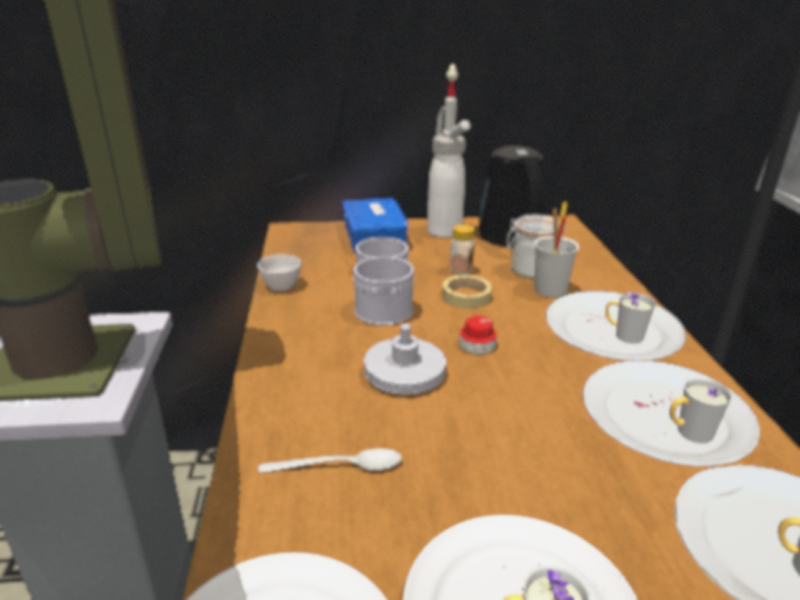

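The top view shows the lid pair at about (457,285) and two cans at (325,297) and (218,300), in 800-wide pixels. In the side view, the can nearer the lids is the taller one. I'll enlarge both views to measure.

```bash
python3 - <<'E'
import cv2
a=cv2.imread('pics/top0.png')[145:225,170:325]; cv2.imwrite('pics/c1.png',cv2.resize(a,None,fx=5,fy=5,interpolation=2))
a=cv2.imread('pics/side0.png')[150:255,215:315]; cv2.imwrite('pics/c2.png',cv2.resize(a,None,fx=5,fy=5,interpolation=2))
E
```

```text
(no output)
```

View pics/c1.png

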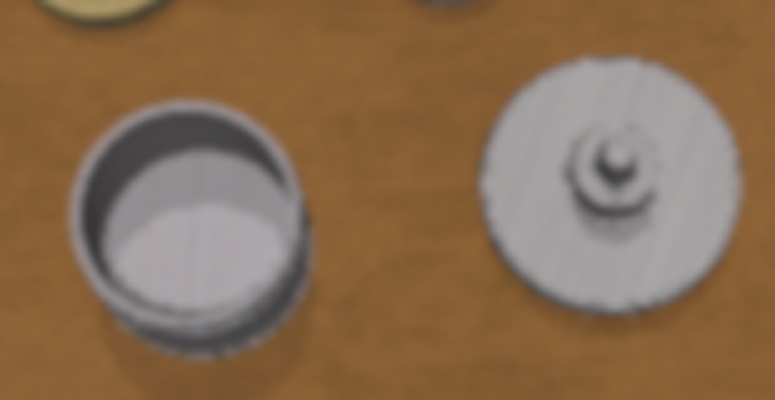

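View pics/c2.png

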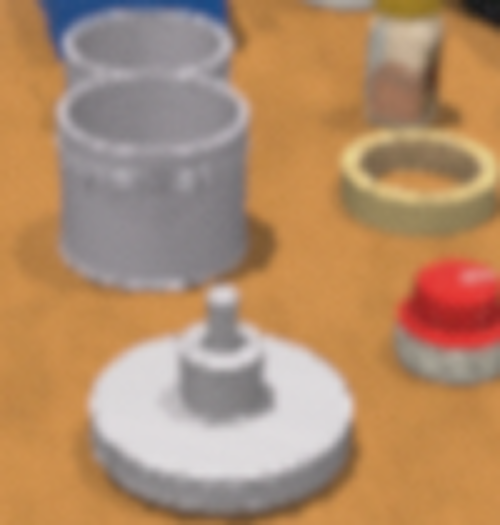

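The cropped top view puts the cover's outline at x 480–742, y 57–310, and the can's rim at x 70–303, y 98–328. In the side crop, the tall rim spans x 58–248, y 72–156, and the stem tip is at about (222,293).

```bash
cat > m.py <<'E'
from h import *
T=pickle.load(open('top0.pkl','rb'));S=pickle.load(open('side0.pkl','rb'))
def px(c,x,y): o=(170,145) if c is T else (215,150); return (x+.5)/5-.5+o[0],(y+.5)/5-.5+o[1]
def circ(c,pts,z,r):
    P=np.array([atz(c,*px(c,*p),z)[:2] for p in pts])
    A=np.c_[2*P,np.ones(len(P))];s=np.linalg.lstsq(A,(P**2).sum(1),rcond=None)[0]
    R=np.sqrt(s[2]+s[0]**2+s[1]**2); print(z,'c',s[:2].round(4),'R',R.round(4),'exp',r)
circ(T,[(70,212),(187,98),(303,205),(187,328)],.09,.055)
circ(S,[(58,115),(248,112),(152,72),(152,156)],.09,.055)
circ(T,[(480,185),(742,185),(612,57),(612,309)],.028,.065)
circ(S,[(90,408),(353,407),(120,360),(320,360),(222,468)],.028,.065)
print('stem',atz(S,*px(S,222,293),.09),atz(T,*px(T,614,152),.09))
print('collar top S',atz(S,*px(S,222,347),.062))
print('can2 S',atz(S,*px(S,149,42),.055))
E
python3 m.py
```

```text
0.09 c [0.555  0.1317] R 0.056 exp 0.055
0.09 c [0.5543 0.1284] R 0.0552 exp 0.055
0.028 c [ 0.5727 -0.0761] R 0.0655 exp 0.065
0.028 c [ 0.5734 -0.0742] R 0.0634 exp 0.065
stem [ 0.57249381 -0.07649931  0.09      ] [ 0.57269768 -0.07364831  0.09      ]
collar top S [ 0.57245195 -0.08130989  0.062     ]
can2 S [0.56526453 0.30852682 0.055     ]
```

Both cameras agree to within 3 mm and the radii match: lids at (0.573, -0.075), tall can at (0.555, 0.130). I'll square the tool with the world axes and move above the stem.

Emit:
servo_tool(
  deltas=[
    [0, 0, 0, 0.162],
    [0, 0, 0, 0.162],
    [0.03, -0.045, 0, 0],
    [0.03, -0.045, 0, 0],
    [0.03, -0.045, 0, 0],
    [0.03, -0.045, 0, 0],
    [0.03, -0.045, 0, 0],
    [0.03, -0.045, 0, 0],
    [0.03, -0.045, 0, 0],
    [0.03, -0.045, 0, 0],
    [0.03, -0.045, 0, 0],
    [0.03, -0.045, 0, 0],
    [0.03, -0.045, 0, 0],
    [0.03, -0.045, 0, 0],
    [0.006, 0, 0, 0],
    [0, 0, 0.025, 0],
    [0, 0, 0.025, 0],
    [0, 0, 0.025, 0],
    [0, 0, 0, 0],
  ],
  grip=50,
)

```text
t: 2.48
position: [0.5706, -0.0768, 0.1367]
orientation: [-0.001, 1.0, -0.001, -0.003]
ft_force: [0.3, 0.7, -0.1]
width: 0.0474
grip_force: 0.0
```

Emit:
servo_tool(
  deltas=[
    [0.002, 0, 0.02, 0],
    [0, -0.002, 0.02, 0],
    [0, 0, 0.015, 0],
    [0, 0, 0.01, 0],
    [0, 0, 0.004, 0],
    [0, 0, 0, 0],
    [0, 0, 0, 0],
  ],
)

```text
t: 3.35
position: [0.5755, -0.0744, 0.0714]
orientation: [0.0, 1.0, -0.0, 0.001]
ft_force: [0.6, 0.9, 0.2]
width: 0.0478
grip_force: 0.0
```

```bash
python3 - <<'E'
from h import *
a=grab('side','s1')['color'][170:260,220:300]; b=grab('top','t1')['color'][140:230,220:320]
a=cv2.resize(a,(400,450),interpolation=2);b=cv2.resize(b,(400,450),interpolation=2)
cv2.imwrite('pics/c3.png',np.hstack([a,b]));print(env.get_state()['position'])
E
```

```text
[ 0.57539172 -0.07439982  0.07140375]
```

View pics/c3.png

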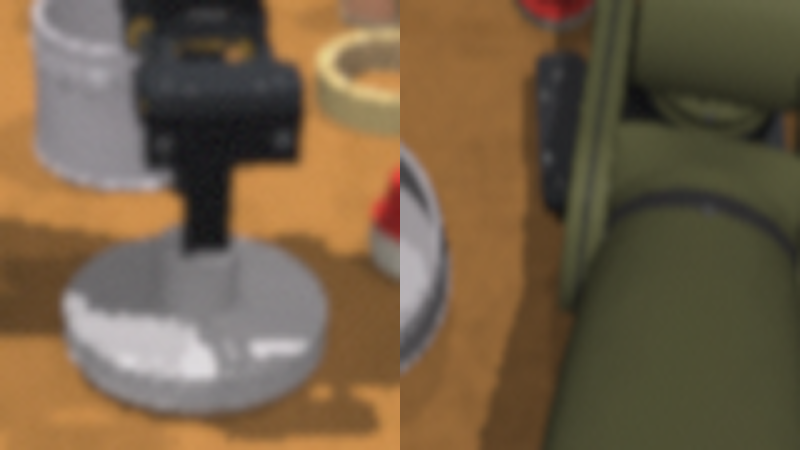

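The side view shows the finger centred over the collar, about 2 mm too far in +x, and the stem is hidden behind it. I'll lower a little and close.

Emit:
servo_tool(
  deltas=[
    [-0.002, 0, 0.004, 0],
    [0, 0, 0, 0],
  ],
)

```text
t: 3.7
position: [0.5724, -0.0742, 0.0662]
orientation: [-0.0, 1.0, -0.0, -0.0]
ft_force: [0.7, 0.3, 0.4]
width: 0.0475
grip_force: 0.0
```

Emit:
servo_tool(
  deltas=[
    [0, 0, 0, 0],
    [0, 0, 0, 0],
    [0, 0, 0, 0],
    [0, 0, 0, 0],
    [0, 0, 0, 0],
    [0, 0, 0, 0],
  ],
  grip=0,
)

```text
t: 4.45
position: [0.5731, -0.0747, 0.0669]
orientation: [0.0, 1.0, -0.0, 0.0]
ft_force: [0.1, -3.9, 1.6]
width: 0.0153
grip_force: 30.0
```

Stem gripped (15.3 mm). Lifting.

Emit:
servo_tool(
  deltas=[
    [0, 0, -0.005, 0],
    [0, 0, -0.01, 0],
    [0, 0, -0.015, 0],
    [0, 0, -0.02, 0],
    [0, 0, -0.02, 0],
    [0, 0, -0.02, 0],
    [0, 0, -0.02, 0],
    [0, 0, -0.01, 0],
    [0, 0, 0, 0],
    [0, 0, 0, 0],
  ],
)

```text
t: 5.7
position: [0.5723, -0.0742, 0.1856]
orientation: [-0.0, 1.0, -0.0, -0.001]
ft_force: [-0.3, 0.3, -4.6]
width: 0.0152
grip_force: 30.0
```

Emit:
servo_tool(
  deltas=[
    [0, -0.01, 0, 0],
    [0, -0.02, 0, 0],
    [-0.003, -0.025, 0, 0],
    [-0.003, -0.025, 0, 0],
    [-0.003, -0.025, 0, 0],
    [-0.003, -0.025, 0, 0],
    [-0.003, -0.025, 0, 0],
    [-0.003, -0.025, 0, 0],
    [0, -0.015, 0, 0],
    [0, -0.008, 0, 0],
    [0, -0.002, 0, 0],
    [0, 0, 0, 0],
    [0, 0, 0, 0],
    [0, 0, 0, 0],
  ],
)

```text
t: 7.45
position: [0.555, 0.1302, 0.1867]
orientation: [0.0, 1.0, -0.001, 0.0]
ft_force: [-0.0, -0.1, -5.5]
width: 0.0148
grip_force: 30.0
```

```bash
python3 - <<'E'
from h import *
a=grab('side','s2')['color'][110:215,210:310]; b=grab('top','t2')['color'][120:225,160:260]
a=cv2.resize(a,(400,420),interpolation=2);b=cv2.resize(b,(400,420),interpolation=2)
cv2.imwrite('pics/c4.png',np.hstack([a,b]));print(env.get_state()['position'])
E
```

```text
[0.55497949 0.13037606 0.18666462]
```

View pics/c4.png

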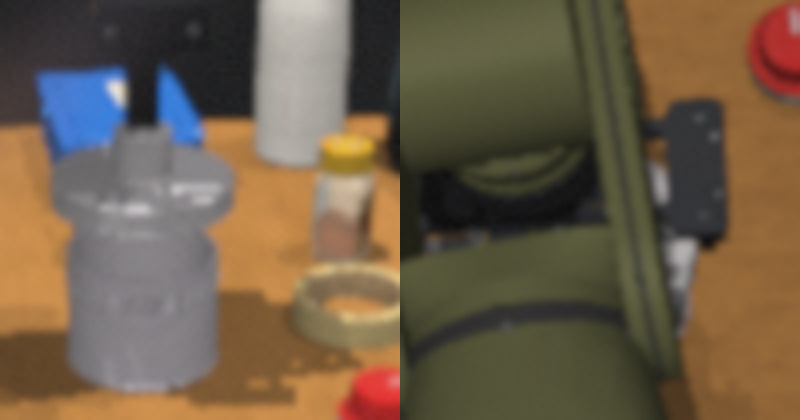

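The side view shows the pair hanging level over the can: the cover spans columns 52–234 and the can 68–218, both centred on 143. I'll check x numerically before lowering.

```bash
python3 - <<'E'
from h import *
f=pickle.load(open('s2.pkl','rb'))
def X(x,y): # x at plane y=.13
    o,d=ray(f,(x+.5)/4-.5+210,(y+.5)/4-.5+110); return o+d*(.130-o[1])/d[1]
for p in [(143,183),(143,185),(145,150),(143,300)]: print(p,X(*p).round(4))
E
```

```text
(143, 183) [0.5549 0.13   0.1413]
(143, 185) [0.5549 0.13   0.1398]
(145, 150) [0.5563 0.13   0.1663]
(143, 300) [0.555  0.13   0.0483]
```

Emit:
servo_tool(
  deltas=[
    [0, 0, 0.005, 0],
    [0, 0, 0.01, 0],
    [0, 0, 0.007, 0],
    [0, 0, 0.002, 0],
    [0, 0, 0, 0],
  ],
)

```text
t: 8.18
position: [0.5548, 0.1307, 0.1623]
orientation: [0.0, 1.0, -0.0, -0.0]
ft_force: [0.4, 0.1, -4.5]
width: 0.0154
grip_force: 30.0
```

Plug is now just above the rim; lowering slowly.

Emit:
servo_tool(
  deltas=[
    [0, 0, 0.003, 0],
    [0, 0, 0.003, 0],
    [0, 0, 0.002, 0],
    [0, 0, 0.002, 0],
    [0, 0, 0.002, 0],
    [0, 0, 0, 0],
  ],
)

```text
t: 8.93
position: [0.5548, 0.1307, 0.1504]
orientation: [0.0, 1.0, -0.0, -0.0]
ft_force: [-0.6, 0.2, -4.3]
width: 0.0152
grip_force: 30.0
```

No contact force so far: the plug is in the mouth, about 14 mm left.

Emit:
servo_tool(
  deltas=[
    [0, 0, 0.003, 0],
    [0, 0, 0.003, 0],
    [0, 0, 0.003, 0],
    [0, 0, 0.002, 0],
    [0, 0, 0, 0],
  ],
)

```text
t: 9.55
position: [0.5548, 0.1307, 0.1393]
orientation: [0.0, 1.0, -0.0, -0.0]
ft_force: [0.6, -0.2, -4.1]
width: 0.0153
grip_force: 30.0
```

Emit:
servo_tool(
  deltas=[
    [0, 0, 0.001, 0],
    [0, 0, 0.001, 0],
    [0, 0, 0.0005, 0],
    [0, 0, 0, 0],
    [0, 0, 0, 0],
  ],
)

```text
t: 10.18
position: [0.555, 0.1307, 0.1372]
orientation: [-0.0, 1.0, -0.0, 0.0]
ft_force: [0.1, 0.5, -4.1]
width: 0.0155
grip_force: 30.0
```

Emit:
servo_tool(
  deltas=[
    [0, 0, 0.0005, 0],
    [0, 0, 0.0005, 0],
    [0, 0, 0, 0],
    [0, 0, 0, 0],
  ],
)

```text
t: 10.68
position: [0.5551, 0.1305, 0.1368]
orientation: [0.0, 1.0, -0.0, 0.0]
ft_force: [-2.7, -1.8, 1.2]
width: 0.0151
grip_force: 30.0
```

Contact at the expected height (+5 N): the lid is seated. Letting go.

Emit:
servo_tool(
  deltas=[
    [0, 0, 0, 0],
    [0, 0, 0, 0],
    [0, 0, 0, 0],
    [0, 0, 0, 0],
    [0, 0, 0, 0],
    [0, 0, 0, 0],
  ],
  grip=80,
)

```text
t: 11.42
position: [0.5549, 0.1308, 0.1361]
orientation: [-0.0, 1.0, -0.0, 0.0]
ft_force: [0.3, -0.2, 0.4]
width: 0.0702
grip_force: 0.0
```

```bash
python3 - <<'E'
from h import *
a=grab('side','s3')['color'][110:215,210:310]; b=a.copy()
cv2.imwrite('pics/c5.png',cv2.resize(a,None,fx=5.7,fy=5.7,interpolation=2)[:598]);print(env.get_state()['position'])
E
```

```text
[0.55492844 0.13073039 0.13615418]
```

View pics/c5.png

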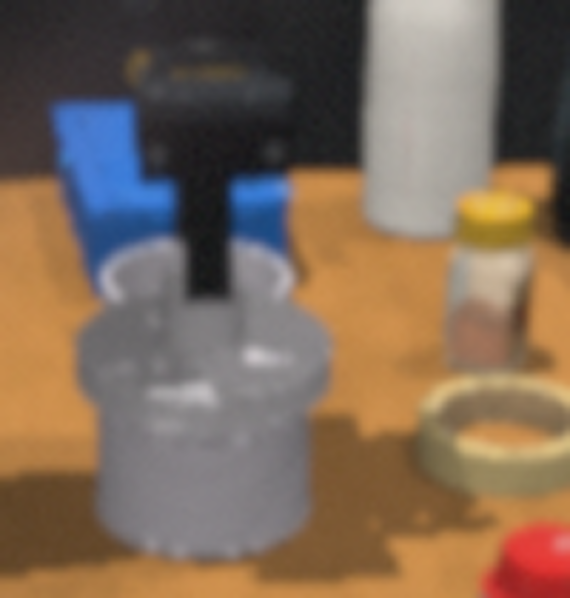

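The picture shows the pair seated level on the tall can, the cover's skirt around the rim (columns 78–330, can 97–312), and the fingers open. Now down to the collar.

Emit:
servo_tool(
  deltas=[
    [0, 0, 0.005, 0],
    [0, 0, 0.008, 0],
    [0, 0, 0.008, 0],
    [0, 0, 0.006, 0],
    [0, 0, 0.004, 0],
    [0, 0, 0, 0],
    [0, 0, 0, 0],
  ],
)

```text
t: 12.35
position: [0.5552, 0.1307, 0.1055]
orientation: [-0.0, 1.0, -0.0, 0.0]
ft_force: [0.2, 0.2, 0.4]
width: 0.0758
grip_force: 0.0
```

Emit:
servo_tool(
  deltas=[
    [0, 0, 0, 0],
    [0, 0, 0, 0],
    [0, 0, 0, 0],
    [0, 0, 0, 0],
    [0, 0, 0, 0],
    [0, 0, 0, 0],
  ],
  grip=0,
)

```text
t: 13.1
position: [0.5549, 0.1307, 0.1052]
orientation: [0.0, 1.0, -0.0, -0.0]
ft_force: [0.2, -0.1, -0.1]
width: 0.0419
grip_force: 30.0
```

Collar gripped (41.9 mm) with no side force. Lifting straight up, gently: 120 mm (82 mm clears the stem; the cover's edge must rise at least 90 mm).

Emit:
servo_tool(
  deltas=[
    [0, 0, -0.003, 0],
    [0, 0, -0.006, 0],
    [0, 0, -0.008, 0],
    [0, 0, -0.01, 0],
    [0, 0, -0.01, 0],
    [0, 0, -0.01, 0],
    [0, 0, -0.01, 0],
    [0, 0, -0.01, 0],
    [0, 0, -0.01, 0],
    [0, 0, -0.01, 0],
    [0, 0, -0.01, 0],
    [0, 0, -0.01, 0],
    [0, 0, -0.008, 0],
    [0, 0, -0.005, 0],
    [0, 0, 0, 0],
    [0, 0, 0, 0],
    [0, 0, 0, 0],
    [0, 0, 0, 0],
  ],
)

```text
t: 15.35
position: [0.5548, 0.1307, 0.2248]
orientation: [0.0, 1.0, -0.0, -0.0]
ft_force: [0.8, 0.1, -2.3]
width: 0.0419
grip_force: 30.0
```

```bash
python3 - <<'E'
from h import *
a=grab('side','s4')['color'][90:215,210:310]
cv2.imwrite('pics/c6.png',cv2.resize(a,None,fx=4.7,fy=4.7,interpolation=2));print(env.get_state()['position'],env.get_state()['ft_force'])
E
```

```text
[0.55481347 0.13069496 0.22489095] [ 0.31469034 -0.47060477 -2.52213783]
```

View pics/c6.png

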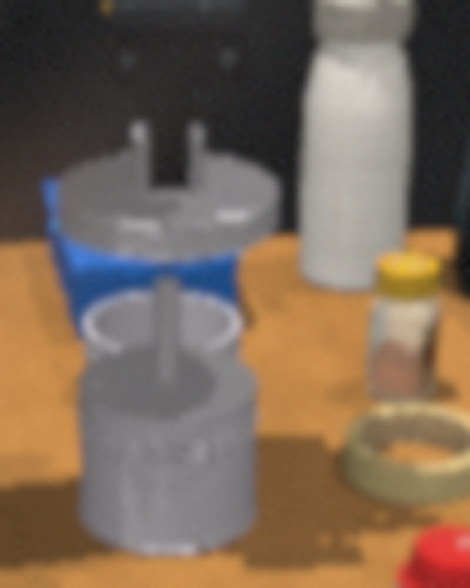

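The cover hangs level in the gripper, well above the stem tip (column 167, row 280), and the inner lid is seated in the tall can. The 2.4 N load matches the cover alone, so I'll hand in.

```bash
python3 -c "
from plant import env
print(env.finish_job())"
```

```text
the job is handed in; nothing more can be done
None
```

I handed the job in at about 15 s: the inner lid is seated in the tall canister, and the gripper holds the cover still and level with its lower edge about 198 mm above the canister's foot, though no verdict came back.

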